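Gauge the gasket gap of a control box

ROBOT

A 7-joint arm with a two-finger parallel gripper is mounted at the origin on the work surface. World frame = base frame: x ahead of the robot, y to its left, z up, the work surface at z = 0. Lengths are in m, angles in rad, forces in N, time in s.
With the tool pointing down it reaches from about 0.4 to 0.85 m from the base axis. Payload 10.4 kg.
Tool frame: the origin (TCP) lies at the very end of the fingers, on their centre line; the grasp point (between the pads) lies r.pinch_z behind it (r.pinch_z is the distance from the TCP to the grasp point, in m); z points along the fingers, x is the direction in which the jaws open and shut, and the axes are right-handed (so a half turn about z gives the same grasp; the last joint's range is limited). The gripper opens to 87 mm and grips with 3 to 60 N. Pads are 19 mm wide; open, the fingers measure 117 mm over their backs; the gripper's body (75 mm by 190 mm) begins 51 mm behind the grasp point.
Start: joints at [-1.263, 0.332, -0.065, 1.46, 0.022, 1.35, -0.088], TCP at [0.203, 0.591, 0.223] pointing down, gripper open.
Joint ranges: [-2.6, 2.6], [-0.5, 2.12], [-1.47, 1.34], [0.16, 2.42], [-1.27, 4.41], [0.06, 2.06], [-2.6, 2.6]. Speed limits (rad/s): [2.22, 2.22, 2.79, 2.79, 3.14, 3.14, 3.14].

INTERFACE

Orientations are given as a unit quaternion [x, y, z, w].
In Python, from bench import r gives the robot as it stands.
- The arm moves only by the tool carry_out, never from a script. Its argument "increments" is text: rows parted by semicolons, each of 7 numbers parted by spaces: the turn, a rotation vector about the tool's x, y, z in degrees, then the shift along the tool's x, y, z in m, then the finger opening in m, from 0 to 0.087. A call has exactly 5 rows; each row is the pose to reach, as a shift and turn from the pose measured when the call began, along the tool's axes at that moment; what a row does not reach only later rows make up. A row lasts 1/8 s, in which the tool goes at most 62.5 mm and 10.7 degrees, less where a joint would pass 70% of its speed; a pose out of reach is approached as far as the arm can. A call with a gripper value outside its range is refused whole. The fingers move at their own pace and stop on an object; "squeeze" is the grip in N (left out, the last holds). Time passes only in rows, so rows that repeat a pose let the fingers close, or fill a call up. It gives the time, the measured TCP pose, the force and the opening at its end, in the units of the state.
- r.read_state(): the state, without advancing time (a new reading comes with each control period).
- r.camera(name): name is "scene" or "top"; returns (picture, depth): 480x640x3 uint8, blue, green, red; 480x640 float32, m along the optical axis (not along the pixel's ray), 0 where there is no reading.
- r.camera_model(name): a dict with "K" (3x3 intrinsics, pixels), "extrinsics" (4x4, takes a point from camera to world coordinates). Camera axes: x right, y down, z forward; pixel columns grow to the right and rows downward; lengths in m; the calibration is good to about 2 mm. A picture is of the moment at which its call begins. camera_model takes no time and is no camera call.
- r.close_job(): hands the job in, once; it reports no verdict.
The state is a dict: "time": time; "joint_positions": joint angles; "joint_vel": joint speeds; "joint_torque": joint torques, N m; "ee_pos": TCP position; "eef_rot": TCP orientation; "ft_force": force on the tool from outside, world axes, zero at the start; "torque": the same for the moment, N m; "width": finger opening in m.
Only numpy, scipy, OpenCV 4.12 (cv2) and the standard library are available. Lean on these libraries where they do the work, as an engineer would, in place of code of your own. Each camera call takes 0.05 s, during which the arm holds its last target.

TASK

The sheet-metal control box on the bench is to get a gasket. Lower its open lid until it is fully home, without slamming it, then take the taper gauge (not the file) by its handle and slide its blade, square to the front edge and near the middle of it, into the gap between the flange and the lid until it drags snugly on both without lifting the lid. Finish holding the gauge there in the gripper, without touching the lid, so that the gap can be read off, and leave the other tools and parts where they lie.

Things in the scene. Friction and masses are not known exactly. Their poses are not given: they have to be found in the camera images.
- box: grey sheet-metal control box, 190 mm deep (x), 280 mm wide (y), bolted to the bench. Origin under its centre, z up. Its front, where the gap is gauged, faces its -x; the hinge is at +x; y runs along the front edge. A level flange tops its walls, 100 mm above the bench; at the front it is 30 mm deep and stands out 6 mm past the lid's edge, with open space inside it
- flange (a point): point on top of the box's front flange, right under the middle of the closed lid's front edge (box frame: x = -95 mm, y = 0, z = 100 mm)
- hinged_lid: the lid with its hinge: a flat sheet 190 x 280 mm, 3 mm thick, 0.6 to 0.8 kg, no handle. Closed, it lies level over the flange and leaves a gap of 4 to 6.5 mm all round, different on every box. Origin on the hinge axis, mid rear edge, level with the closed lid's underside; axes as the box's; this frame does not turn with the lid
- lid (a joint): angle of the lid in rad: 0 fully home (a firm stop), growing as its front edge rises; it stands open at 0.75 to 1.15 at the start. Stiff hinge: the lid stays at any angle; at its front edge some 1 to 4 N lower it, and some 8 N from below lift it off its stop
- lid_edge (a point): middle of the lid's front edge on its upper (outer) face, 190 mm from the hinge axis; moves with the lid
- lid_pivot (a point): point on the hinge axis of the lid, middle of the rear edge
- gauge: taper gauge, 180 mm, 0.1 kg, flat on the bench at one side of the box. Bright steel blade 90 mm long, 16 mm wide, flat below; its top rises from 2 mm thick at the tip by 0.08 mm per mm. Then 10 mm of brass ferrule and a flat-sided wood handle 80 mm long, 22 wide, 24 tall; all undersides in one plane. Origin: blade root, underside; +x to the tip, z up. Drags with its tip (gap - 2 mm)/0.08 past the lid's edge
- gauge_tip (a point): middle of the blade's tip edge on the underside, 90 mm ahead of the gauge's origin. Friction on flange and lid about 0.6: a blade pressed on the flange drags by that alone; wedged under the lid it drags more with each mm, about 5 N after 2 to 3 mm; some 6 mm past first touch the lid begins to lift
- gauge_grip (a point): middle of the part of the handle to grip, 35 mm behind the gauge's origin, 12 mm above the underside (the handle is 22 mm wide there)
- file: a flat hand file, look-alike of the gauge: same wooden handle with brass ferrule, but a 150 x 20 mm dark parallel blade 5 mm thick. Origin at the blade root, on the underside; +x towards the tip. To be left alone
- wrench: a steel spanner 180 mm long, flat on the bench. Origin at its middle. To be left alone
- screwdriver: a 200 mm screwdriver lying on the bench. Origin at its middle. To be left alone
- hammer: a 260 mm hammer lying on the bench. Origin at its middle. To be left alone
- jar: a glass jar with a steel cap, 64 mm across, 75 mm tall. Origin under its centre. To be left alone
- offcut: a 120 mm piece of 40 x 40 mm angle steel, one leg standing up. Origin under its middle. To be left alone
- angle_grinder: an angle grinder lying on the bench, 300 mm long, disc upward 85 mm high. Origin under the root of its gear head. To be left alone
Mind the look-alikes: they are no part of the job. Leave any red or turquoise look-alike of the gauge alone.

How it is judged:
On the way, in this order (a step that is already met when the one before it is completed fails the run):
1. the lid is fully home (within 0.003 rad of its stop) (value of joint lid below 0.003 rad), for 0.2 s.
2. with the lid home, the gauge's tip is at least 15 mm inside the gap at the middle of the front, square to it (value of joint lid below 0.005 rad and x of gauge_tip in the frame of box above -0.08 m and y of gauge_tip in the frame of box between -0.06 and 0.06 m and z of gauge_tip in the frame of box between 0.094 and 0.107 m and angle between the x axis of gauge and the x axis of box, either way round below 0.2 rad), for 0.1 s.
At the end, for the whole second after the job is handed in: Lid within 0.003 rad of home; blade in the gap within 60 mm of the front's middle, 0.2 rad of square, tip 15 mm or more inside; it presses on the lid with 0.8 to 15 N and on the flange with over 0.5 N; the gripper holds it (over 3 N) and does not touch the lid; the gauge is still (value of joint lid below 0.003 rad and x of gauge_tip in the frame of box above -0.08 m and y of gauge_tip in the frame of box between -0.06 and 0.06 m and z of gauge_tip in the frame of box between 0.094 and 0.107 m and angle between the x axis of gauge and the x axis of box, either way round below 0.2 rad and contact force between gauge and hinged_lid between 0.8 and 15 N and contact force between gauge and box above 0.5 N and contact force between the fingers and gauge above 3 N and contact force between each of the arm, the fingers and hinged_lid below 0.3 N and linear speed of gauge below 0.01 m/s); the arm keeps its last pose, push and grip.
It fails at once if the lid is slammed (over 1.5 rad/s while closing the last 0.25 rad) (value of joint lid below 0.25 rad and velocity of joint lid below -1.5 rad/s).
It fails at once if another tool or part is moved by more than 30 mm (distance of any of file, wrench, screwdriver, hammer, jar, offcut, angle_grinder from where it was at the start of the episode above 0.03 m).
It also fails if it takes over 67 s, if anything falls off the work surface, if the arm or the gripper's body presses on something with over 40 N, if the wrist force passes 120 N, or if a joint passes its speed limit or range.

## Working session

There is one attempt and no reset: what is moved stays moved. The work goes in short steps, Python scripts to look and compute and a tool call to move; the robot and the scene stay as the last step left them, time stands still between calls to the robot, and variables do not carry over. Pictures are saved under pics/ and viewed, and the job is handed in when it is done.

Besides the shell and the picture viewer there is one more tool, called after "Request:" by a JSON object that holds its "name" and its "arguments". carry_out: Moves the arm, as the interface text tells. Its arguments: {"type":"object","properties":{"increments":{"type":"string"},"squeeze":{"type":"number"}},"required":["increments"]}

```bash
mkdir -p pics; ls; python3 - <<'E'
from bench import r
import cv2,numpy as np
s=r.read_state()
for k,v in s.items(): print(k,np.round(v,4))
print(r.pinch_z)
for n in("scene","top"):
    p,d=r.camera(n); cv2.imwrite(f"pics/{n}0.png",p); np.save(f"pics/{n}0.npy",d)
    m=r.camera_model(n); print(np.round(m["K"],1),np.round(m["extrinsics"],3))
E
```

```text
pics
time 0.0
joint_positions [-1.2626  0.3328 -0.0647  1.4609  0.0216  1.3499 -0.0885]
joint_vel [ 0.0011  0.0012  0.      0.0003  0.     -0.0005 -0.0006]
joint_torque [ 1.30000e-03 -6.23258e+01  2.49000e-02 -3.89902e+01 -6.15000e-02
  3.94000e-02  1.00000e-04]
ee_pos [0.2029 0.5907 0.2218]
eef_rot [ 8.139e-01  5.811e-01 -5.000e-04  4.000e-04]
ft_force [ 0.2236 -0.1795  0.3995]
torque [ 0.0381 -0.0459 -0.0247]
width 0.0868
0.0187
[[533.3   0.  321.2]
 [  0.  533.3 241.8]
 [  0.    0.    1. ]] [[-0.293  0.765 -0.574  1.573]
 [ 0.956  0.226 -0.186  0.252]
 [-0.013 -0.603 -0.797  1.506]
 [ 0.     0.     0.     1.   ]]
[[549.6   0.  317.8]
 [  0.  549.6 246.5]
 [  0.    0.    1. ]] [[-0.016 -0.992  0.125  0.343]
 [-1.     0.017  0.01  -0.062]
 [-0.012 -0.125 -0.992  1.605]
 [ 0.     0.     0.     1.   ]]
```

View pics/scene0.png

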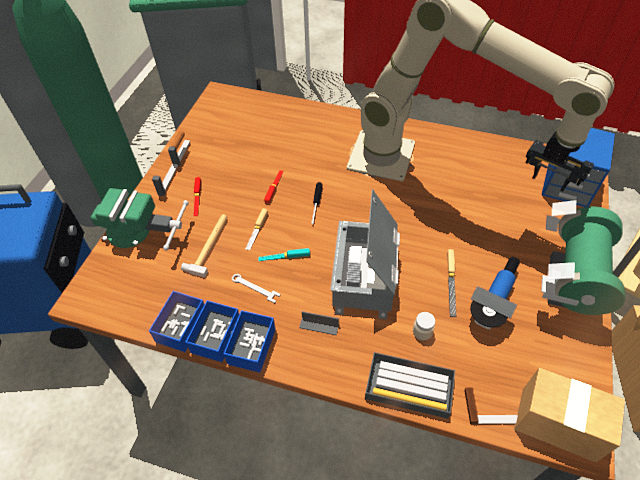

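View pics/top0.png

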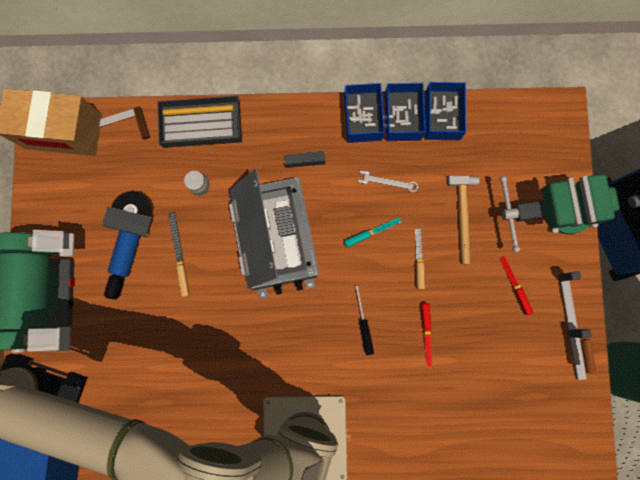

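```bash
python3 - <<'E'
import cv2,numpy as np
t=cv2.imread("pics/top0.png"); s=cv2.imread("pics/scene0.png")
cv2.imwrite("pics/a.png",cv2.resize(t[160:310,210:340],None,fx=4,fy=4,interpolation=cv2.INTER_CUBIC))
cv2.imwrite("pics/b.png",cv2.resize(s[180:330,310:420],None,fx=4,fy=4,interpolation=cv2.INTER_CUBIC))
c=np.hstack([cv2.resize(t[200:310,140:220],None,fx=4,fy=4,interpolation=cv2.INTER_CUBIC),cv2.resize(t[200:310,380:460],None,fx=4,fy=4,interpolation=cv2.INTER_CUBIC)])
cv2.imwrite("pics/c.png",c)
E
```

```text
(no output)
```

View pics/a.png

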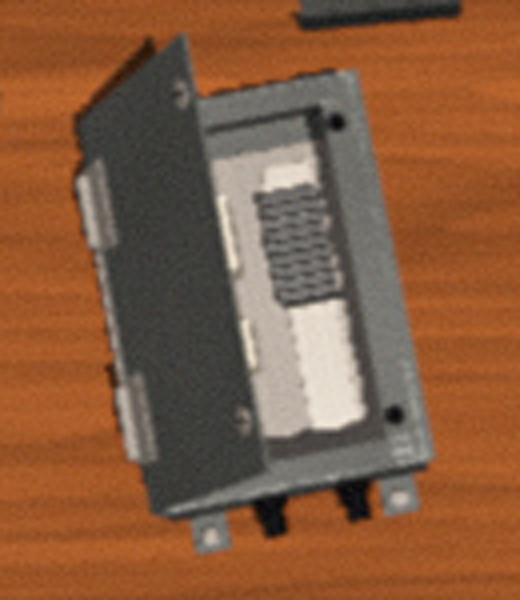

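View pics/b.png

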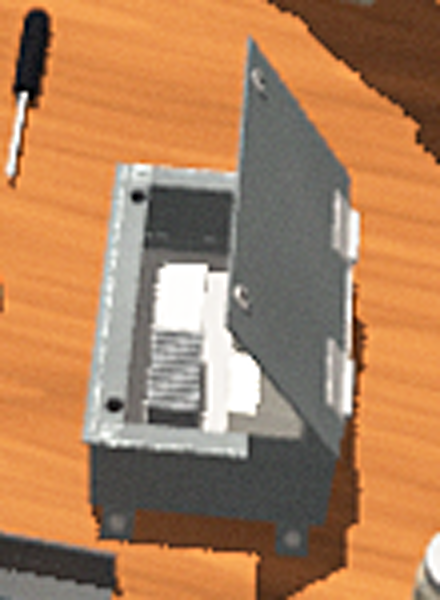

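View pics/c.png

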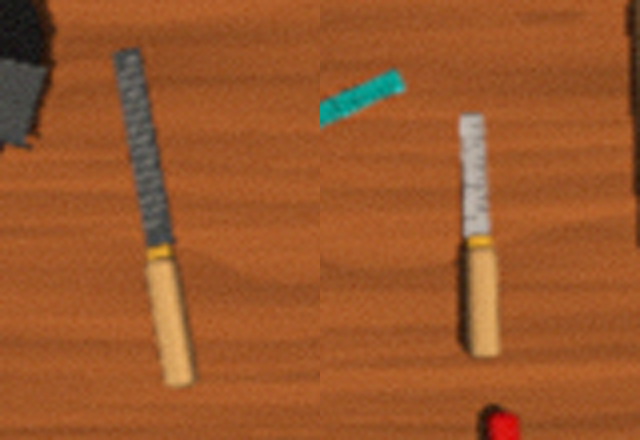

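```bash
cat > h.py <<'E'
import numpy as np,cv2
from bench import r
from scipy.spatial.transform import Rotation as R
def cloud(n,d):
    m=r.camera_model(n);K=m["K"];T=np.array(m["extrinsics"])
    v,u=np.mgrid[0:480,0:640]
    P=np.stack([(u-K[0][2])/K[0][0]*d,(v-K[1][2])/K[1][1]*d,d],-1)
    W=P@T[:3,:3].T+T[:3,3]; W[d==0]=np.nan
    return W
def px2z(n,u,v,z):
    m=r.camera_model(n);K=np.array(m["K"]);T=np.array(m["extrinsics"])
    ray=T[:3,:3]@np.linalg.solve(K,[u,v,1.]);c=T[:3,3]
    return c+ray*(z-c[2])/ray[2]
def proj(n,P):
    m=r.camera_model(n);K=np.array(m["K"]);T=np.array(m["extrinsics"])
    p=T[:3,:3].T@(np.array(P)-T[:3,3]);p=K@p;return p[:2]/p[2]
E
python3 - <<'E'
from h import *
np.set_printoptions(precision=4,suppress=True)
a=lambda x,y:(210+x/4-.4,160+y/4-.4)
for n,q in dict(FL=(357,70),FR=(433,463)).items(): print(n,px2z("top",*a(*q),.1))
b=lambda x,y:(310+x/4-.4,180+y/4-.4)
for n,q in dict(FR=(117,165),FL=(84,440)).items(): print("scene",n,px2z("scene",*b(*q),.1))
Wt=cloud("top",np.load("pics/top0.npy"));Ws=cloud("scene",np.load("pics/scene0.npy"))
# gauge
sub=Wt[220:300,405:435]; print("bench z",np.nanmedian(Wt[300:400,460:500,2]),np.nanmedian(Ws[320:340,380:410,2]))
im=cv2.imread("pics/top0.png")
for (n,W,box) in (("top",Wt,(405,435,220,300)),("scene",Ws,(238,275,198,258))):
    m=W[box[2]:box[3],box[0]:box[1]]; q=m[m[...,2]>0.015+0]; 
    print(n,len(q),q.mean(0),q.max(0)); c,s,rot=cv2.minAreaRect(q[:,:2].astype(np.float32)*1000); print(c,s,rot)
    u,w,v=np.linalg.svd(q[:,:2]-q[:,:2].mean(0)); print("dir",np.degrees(np.arctan2(v[0][1],v[0][0])))
# flange points
for n,W,bx in(("top",Wt,(225,325,165,300)),("scene",Ws,(325,405,185,330))):
    m=W[bx[2]:bx[3],bx[0]:bx[1]].reshape(-1,3); q=m[abs(m[:,2]-.1)<.006]; print(n,len(q),np.median(q[:,2])); print(cv2.minAreaRect(q[:,:2].astype(np.float32)*1000))
    l=m[m[:,2]>.125]; c=l.mean(0); u,w,v=np.linalg.svd(l-c,full_matrices=False); print("lid",c,w,v[2],l[:,2].max(),"ang",np.degrees(np.arccos(abs(v[2][2]))))
E
```

```text
FL [0.7302 0.0032 0.1   ]
FR [ 0.4533 -0.0458  0.1   ]
scene FR [ 0.4584 -0.0452  0.1   ]
scene FL [0.7302 0.0055 0.1   ]
bench z -0.0011928803299137147 -0.0005858110803960148
top 213 [ 0.4582 -0.3389  0.0218] [ 0.5281 -0.3282  0.0314]
(472.7451477050781, -338.8403625488281) (110.81993103027344, 22.18158531188965) 0.8876460790634155
dir -179.6876041349265
scene 127 [ 0.4452 -0.3381  0.022 ] [ 0.5532 -0.3257  0.0318]
(455.88568115234375, -337.00677490234375) (194.35682678222656, 26.405622482299805) 4.139609336853027
dir 3.892888336191403
top 1514 0.09975798961426319
((575.5651245117188, 79.98831939697266), (281.5460510253906, 206.91632080078125), 10.460229873657227)
lid [0.5656 0.1177 0.2036] [4.4612 2.8076 0.076 ] [ 0.1587 -0.8504 -0.5016] 0.27816057374330305 ang 59.89693604401867
scene 1061 0.09939575939574041
((574.7019653320312, 80.2906265258789), (289.6693115234375, 207.77212524414062), 10.629955291748047)
lid [0.5755 0.1213 0.2015] [3.6018 2.2316 0.0674] [-0.1548  0.8514  0.5012] 0.27799882861378156 ang 59.92134038016007
```

```bash
cat >> h.py <<'E'
AX=np.radians(10.5)
F0=np.array([0.5915,-0.0150,0.1])   # flange point
bx=np.array([-np.sin(AX),np.cos(AX),0]);by=np.array([-np.cos(AX),-np.sin(AX),0])
O=F0+0.095*bx; O[2]=0
def b2w(x,y,z): return O+bx*x+by*y+np.array([0,0,z])
def w2b(p): d=np.array(p)-O; return np.array([d@bx,d@by,p[2]])
def Rh(a):
    a=np.radians(a);x=np.array([np.cos(a),np.sin(a),0]);z=np.array([0,0,-1.]);return np.stack([x,np.cross(z,x),z],1)
def st():
    s=r.read_state();p=np.array(s["ee_pos"]);Q=R.from_quat(s["eef_rot"]).as_matrix()
    print("t",s["time"],"p",np.round(p,4),"box",np.round(w2b(p),4),"head",np.round(np.degrees(np.arctan2(Q[1,0],Q[0,0])),2),"tilt",np.round(Q[:,2],4),"F",np.round(s["ft_force"],2),"Fbox",np.round([np.dot(s["ft_force"],bx),np.dot(s["ft_force"],by)],2),"w",np.round(s["width"],4))
    print(" q",np.round(s["joint_positions"],2))
    return s,p,Q
def plan(targets):
    "targets: list of (world pos, heading deg)"
    s,p,Q=st()
    for t,h in targets:
        rv=R.from_matrix(Q.T@Rh(h)).as_rotvec(degrees=True);d=Q.T@(np.array(t)-p)
        print(" ".join("%.1f"%v for v in rv)," ".join("%.4f"%v for v in d))
E
python3 - <<'E'
from h import *
plan([([.203,.591,.30],71),(b2w(.06,0,.27),10.5),(b2w(.06,0,.25),10.5)])
E
```

```text
t 0.1 p [0.2029 0.5908 0.2219] box [0.5715 0.2717 0.2219] head 71.05 tilt [-4.0e-04 -1.2e-03 -1.0e+00] F [-0.16 -0.21 -0.01] Fbox [-0.17  0.2 ] w 0.087
 q [-1.26  0.33 -0.06  1.46  0.02  1.35 -0.09]
0.0 0.1 0.0 0.0001 0.0000 -0.0781
0.0 0.1 60.5 -0.3118 0.4881 -0.0477
0.0 0.1 60.5 -0.3118 0.4881 -0.0277
```

Request:
{"name": "carry_out", "arguments": {"increments": "0 0 0 0 0 -0.05 0; 0 0 0 0 0 -0.08 0; 0 0 8 -0.03 0.045 -0.085 0; 0 0 16 -0.06 0.09 -0.085 0; 0 0 24 -0.09 0.135 -0.085 0", "squeeze": 10}}

```text
time: 0.72
ee_pos: [0.3022, 0.4604, 0.3067]
eef_rot: [0.918, 0.397, -0.001, 0.001]
ft_force: [0.7, 0.5, 0.6]
width: 0.0446
```

```bash
python3 - <<'E'
from h import *
plan([(b2w(.06,0,.27),10.5)])
E
```

```text
t 0.725 p [0.3022 0.4604 0.3067] box [0.4251 0.1978 0.3067] head 46.79 tilt [-5.0e-04 -1.5e-03 -1.0e+00] F [0.69 0.47 0.59] Fbox [ 0.34 -0.77] w 0.0446
 q [-1.13  0.14  0.06  1.53 -0.01  1.48 -0.25]
0.1 0.1 36.3 -0.0566 0.4114 0.0370
```

Request:
{"name": "carry_out", "arguments": {"increments": "0 0 7 -0.01 0.058 0 0; 0 0 14 -0.018 0.116 0 0; 0 0 21 -0.026 0.174 0.005 0; 0 0 29 -0.034 0.232 0.010 0; 0 0 36 -0.042 0.29 0.015 0"}}

```text
time: 1.35
ee_pos: [0.4856, 0.2295, 0.2916]
eef_rot: [0.996, 0.092, -0.0, 0.001]
ft_force: [0.4, 1.4, 0.2]
width: 0.0017
```

```bash
python3 - <<'E'
from h import *
plan([(b2w(.06,0,.26),10.5),(b2w(.035,0,.255),10.5)])
E
```

```text
t 1.35 p [0.4856 0.2295 0.2916] box [0.1647 0.0596 0.2916] head 10.56 tilt [-7.0e-04 -1.5e-03 -1.0e+00] F [0.38 1.43 0.21] Fbox [ 1.33 -0.63] w 0.0017
 q [-0.83  0.1   0.33  1.6  -0.03  1.45 -0.31]
0.1 0.1 0.1 0.0595 0.1047 0.0317
0.1 0.1 0.1 0.0595 0.1297 0.0367
```

Request:
{"name": "carry_out", "arguments": {"increments": "0 0 0 0.015 0.03 0.01 0; 0 0 0 0.03 0.06 0.02 0; 0 0 0 0.045 0.09 0.03 0; 0 0 0 0.06 0.115 0.038 0; 0 0 0 0.06 0.115 0.038 0"}}

```text
time: 1.98
ee_pos: [0.566, 0.1249, 0.2526]
eef_rot: [0.996, 0.09, -0.001, 0.002]
ft_force: [0.4, 0.5, 0.3]
width: 0.0002
```

```bash
python3 - <<'E'
from h import *
def c(t,rho=.17): return b2w(.095-rho*np.cos(t)+.003*np.sin(t)+.0095,0,.105+rho*np.sin(t)+.003*np.cos(t))
plan([(c(t),10.5) for t in np.arange(1.05,-.01,-.075)])
E
```

```text
t 1.975 p [0.566  0.1249 0.2526] box [ 0.0472 -0.0005  0.2526] head 10.34 tilt [-0.0022 -0.0033 -1.    ] F [0.36 0.53 0.26] Fbox [ 0.45 -0.45] w 0.0002
 q [-0.66  0.22  0.44  1.56 -0.09  1.38 -0.04]
0.2 0.2 -0.2 -0.0004 0.0246 -0.0013
0.2 0.2 -0.2 -0.0003 0.0356 0.0053
0.2 0.2 -0.2 -0.0003 0.0459 0.0127
0.2 0.2 -0.2 -0.0002 0.0558 0.0209
0.2 0.2 -0.2 -0.0002 0.0649 0.0297
0.2 0.2 -0.2 -0.0001 0.0734 0.0393
0.2 0.2 -0.2 -0.0001 0.0811 0.0494
0.2 0.2 -0.2 -0.0000 0.0881 0.0601
0.2 0.2 -0.2 -0.0000 0.0942 0.0712
0.2 0.2 -0.2 0.0000 0.0995 0.0828
0.2 0.2 -0.2 0.0001 0.1039 0.0948
0.2 0.2 -0.2 0.0001 0.1074 0.1071
0.2 0.2 -0.2 0.0002 0.1100 0.1196
0.2 0.2 -0.2 0.0002 0.1116 0.1322
0.2 0.2 -0.2 0.0003 0.1123 0.1449
```

Request:
{"name": "carry_out", "arguments": {"increments": "0 0 0 0 0.024 -0.001 0; 0 0 0 0 0.036 0.005 0; 0 0 0 0 0.046 0.013 0; 0 0 0 0 0.056 0.021 0; 0 0 0 0 0.065 0.030 0"}}

```text
time: 2.6
ee_pos: [0.5779, 0.0605, 0.2224]
eef_rot: [0.996, 0.09, -0.001, 0.002]
ft_force: [1.5, 1.6, 3.7]
width: 0.0006
```

```bash
cat > pl.py <<'E'
from h import *
def c(t,rho=.17): return b2w(.095-rho*np.cos(t)+.003*np.sin(t)+.0095,0,.105+rho*np.sin(t)+.003*np.cos(t))
plan([(c(t),10.5) for t in np.arange(.75,-.01,-.075)])
p,d=r.camera("scene");cv2.imwrite("pics/l%d.png"%(r.read_state()["time"]*100),cv2.resize(p[150:340,290:450],None,fx=4,fy=4)[:600])
W=cloud("scene",d)[185:330,325:405].reshape(-1,3)
E
python3 pl.py; ls pics
```

```text
t 2.6 p [0.5779 0.0605 0.2224] box [-0.0183 -0.0004  0.2224] head 10.35 tilt [-0.0016 -0.0033 -1.    ] F [1.53 1.61 3.7 ] Fbox [ 1.3 -1.8] w 0.0006
 q [-0.58  0.25  0.47  1.6  -0.11  1.32  0.09]
0.2 0.1 -0.1 -0.0004 -0.0005 -0.0007
0.2 0.1 -0.1 -0.0003 0.0080 0.0088
0.2 0.1 -0.1 -0.0003 0.0158 0.0189
0.2 0.1 -0.1 -0.0002 0.0227 0.0296
0.2 0.1 -0.1 -0.0002 0.0288 0.0408
0.2 0.1 -0.1 -0.0001 0.0341 0.0524
0.2 0.1 -0.1 -0.0001 0.0385 0.0644
0.2 0.1 -0.1 -0.0001 0.0420 0.0766
0.2 0.1 -0.1 -0.0000 0.0446 0.0891
0.2 0.1 -0.1 -0.0000 0.0462 0.1018
0.2 0.1 -0.1 0.0000 0.0469 0.1145
a.png
b.png
c.png
l265.png
scene0.npy
scene0.png
top0.npy
top0.png
```

Request:
{"name": "carry_out", "arguments": {"increments": "0 0 0 0 0.008 0.009 0; 0 0 0 0 0.016 0.019 0; 0 0 0 0 0.023 0.030 0; 0 0 0 0 0.029 0.041 0; 0 0 0 0 0.034 0.052 0"}}

```text
time: 3.28
ee_pos: [0.5833, 0.0247, 0.1683]
eef_rot: [0.996, 0.089, -0.002, 0.002]
ft_force: [0.4, 2.1, 1.5]
width: 0.0003
```

```bash
python3 pl.py
```

```text
t 3.275 p [0.5833 0.0247 0.1683] box [-0.0544  0.0009  0.1683] head 10.26 tilt [-0.0037 -0.0046 -1.    ] F [0.44 2.09 1.48] Fbox [ 1.98 -0.82] w 0.0003
 q [-0.52  0.29  0.48  1.67 -0.14  1.22  0.17]
0.2 0.3 -0.2 0.0005 -0.0364 -0.0550
0.2 0.3 -0.2 0.0005 -0.0279 -0.0454
0.2 0.3 -0.2 0.0006 -0.0202 -0.0353
0.2 0.3 -0.2 0.0007 -0.0132 -0.0246
0.2 0.3 -0.2 0.0008 -0.0071 -0.0134
0.2 0.3 -0.2 0.0009 -0.0018 -0.0018
0.2 0.3 -0.2 0.0009 0.0025 0.0102
0.2 0.3 -0.2 0.0010 0.0060 0.0224
0.2 0.3 -0.2 0.0011 0.0086 0.0349
0.2 0.3 -0.2 0.0011 0.0102 0.0476
0.2 0.3 -0.2 0.0012 0.0108 0.0603
```

View pics/l265.png

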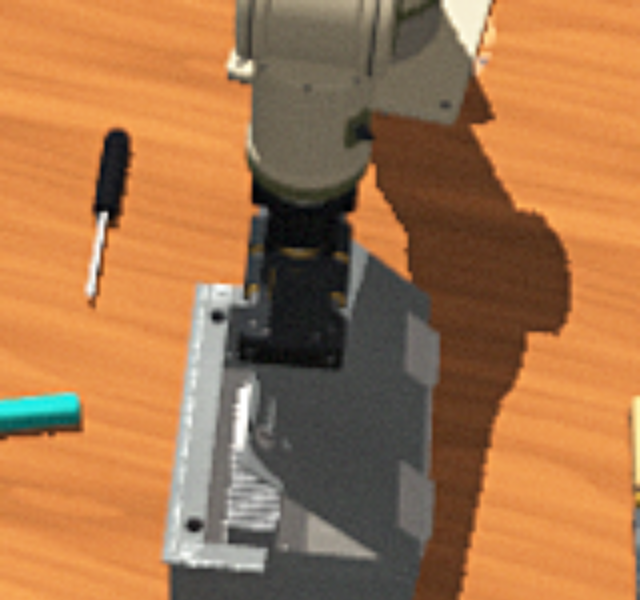

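Request:
{"name": "carry_out", "arguments": {"increments": "0 0 0 0.001 0.002 0.010 0; 0 0 0 0.001 0.005 0.021 0; 0 0 0 0.001 0.008 0.032 0; 0 0 0 0.001 0.010 0.042 0; 0 0 0 0.001 0.0105 0.052 0"}}

```text
time: 3.95
ee_pos: [0.5852, 0.0132, 0.1142]
eef_rot: [0.996, 0.089, -0.003, 0.003]
ft_force: [0.8, 0.3, 1.9]
width: 0.0001
```

```bash
python3 pl.py
```

```text
t 3.95 p [0.5852 0.0132 0.1142] box [-0.0661  0.001   0.1142] head 10.21 tilt [-0.0053 -0.0056 -1.    ] F [0.84 0.25 1.87] Fbox [ 0.1  -0.87] w 0.0001
 q [-0.5   0.35  0.48  1.72 -0.17  1.12  0.21]
0.3 0.4 -0.3 0.0001 -0.0478 -0.1091
0.3 0.4 -0.3 0.0002 -0.0393 -0.0996
0.3 0.4 -0.3 0.0003 -0.0316 -0.0894
0.3 0.4 -0.3 0.0004 -0.0246 -0.0787
0.3 0.4 -0.3 0.0005 -0.0185 -0.0675
0.3 0.4 -0.3 0.0006 -0.0133 -0.0559
0.3 0.4 -0.3 0.0007 -0.0089 -0.0440
0.3 0.4 -0.3 0.0008 -0.0054 -0.0317
0.3 0.4 -0.3 0.0009 -0.0029 -0.0192
0.3 0.4 -0.3 0.0010 -0.0013 -0.0066
0.3 0.4 -0.3 0.0011 -0.0006 0.0062
```

Request:
{"name": "carry_out", "arguments": {"increments": "0 0 0 0 0 0.002 0; 0 0 0 0 0 0.004 0; 0 0 0 0 0 0.005 0; 0 0 0 0 0 0.006 0; 0 0 0 0 0 0.007 0"}}

```text
time: 4.62
ee_pos: [0.5844, 0.0129, 0.1085]
eef_rot: [0.996, 0.089, -0.004, 0.002]
ft_force: [-15.1, 1.0, 34.3]
width: 0.0005
```

```bash
python3 pl.py|head -1
```

```text
t 4.625 p [0.5844 0.0129 0.1085] box [-0.0662  0.0019  0.1085] head 10.19 tilt [-0.007  -0.0049 -1.    ] F [-15.07   1.01  34.25] Fbox [ 3.74 14.64] w 0.0005
```

Request:
{"name": "carry_out", "arguments": {"increments": "0 0 0 0 0 -0.01 0; 0 0 0 0 0 -0.03 0; 0 0 0 0 0.02 -0.06 0; 0 0 0 0 0.05 -0.08 0; 0 0 8 0 0.09 -0.08 0.03"}}

```text
time: 5.3
ee_pos: [0.6019, -0.0754, 0.1909]
eef_rot: [1.0, 0.019, -0.002, 0.002]
ft_force: [1.4, -0.3, 0.2]
width: 0.0049
```

```bash
python3 - <<'E'
from h import *
np.set_printoptions(precision=4,suppress=True)
s,_,_=st()
for q,z in (((471,115),.002),((479.5,237),.009),((482,250),.024),((485,355),.024)): print(px2z("top",380+(q[0]-320)/4-.4,200+q[1]/4-.4,z))
p,d=r.camera("scene");cv2.imwrite("pics/s2.png",cv2.resize(p[180:340,230:430],None,fx=4,fy=4,interpolation=cv2.INTER_CUBIC)[:600]);W=cloud("scene",d)
p,d=r.camera("top");cv2.imwrite("pics/t2.png",p);Wt=cloud("top",d)
for W,b in((W,(345,405,215,300)),(Wt,(225,325,165,300))):
  q=W[b[2]:b[3],b[0]:b[1]].reshape(-1,3);d=(q-O);x=d@bx;y=d@by
  for lo,hi in((-.09,-.06),(-.03,.03),(.06,.09)):
    m=(x>lo)&(x<hi)&(abs(y)>.06)&(abs(y)<.12)&(q[:,2]<.14)&(q[:,2]>.09);print(lo,m.sum(),np.median(q[m,2]) if m.any() else None)
E
```

```text
t 5.3 p [ 0.6019 -0.0754  0.1909] box [-0.1562  0.0008  0.1909] head 2.16 tilt [-0.004  -0.0041 -1.    ] F [ 1.41 -0.26  0.24] Fbox [-0.52 -1.34] w 0.0049
 q [-0.4   0.34  0.56  1.58 -0.18  1.28  0.22]
[ 0.5942 -0.3401  0.002 ]
[ 0.5031 -0.3416  0.009 ]
[ 0.4922 -0.3404  0.024 ]
[ 0.4166 -0.3396  0.024 ]
-0.09 80 0.10764384671655902
-0.03 567 0.1075790840288744
0.06 274 0.10870050741450243
-0.09 225 0.10817982962791572
-0.03 900 0.10817296138392696
0.06 475 0.10900906940704114
```

View pics/s2.png

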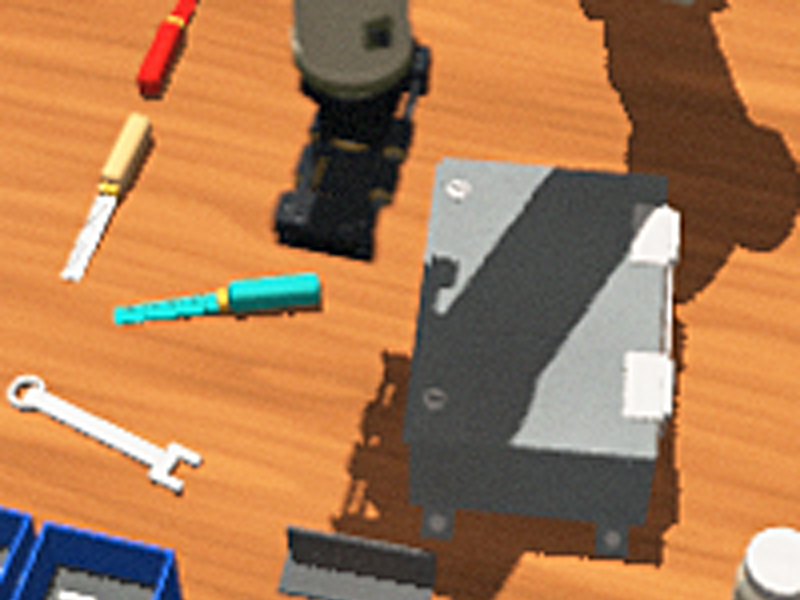

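```bash
python3 - <<'E'
from h import *
plan([((.468,-.34,.12),-90),((.468,-.34,.12),-50)])
E
```

```text
t 5.4 p [ 0.6007 -0.0808  0.1896] box [-0.1614  0.0029  0.1896] head 1.63 tilt [-0.0061 -0.0074 -1.    ] F [-0.35 -0.74  0.46] Fbox [-0.67  0.48] w 0.0115
 q [-0.39  0.34  0.56  1.58 -0.18  1.28  0.22]
0.6 -0.1 91.6 -0.1396 0.2548 0.0724
0.5 0.1 51.6 -0.1396 0.2548 0.0724
```

Request:
{"name": "carry_out", "arguments": {"increments": "0 0 10 -0.028 0.05 0 0.05; 0 0 20 -0.056 0.1 0.01 0.05; 0 0 30 -0.084 0.15 0.02 0.05; 0 0 40 -0.112 0.2 0.03 0.05; 0.5 0 50 -0.138 0.25 0.04 0.05"}}

```text
time: 6.02
ee_pos: [0.4689, -0.3356, 0.1522]
eef_rot: [0.911, -0.412, -0.001, 0.0]
ft_force: [1.5, -0.1, 0.2]
width: 0.049
```

```bash
python3 - <<'E'
from h import *
plan([((.468,-.34,.10),-90)])
E
```

```text
t 6.025 p [ 0.4689 -0.3356  0.1522] box [-0.3879  0.1789  0.1522] head -48.6 tilt [-0.0022  0.001  -1.    ] F [ 1.48 -0.15  0.17] Fbox [-0.41 -1.43] w 0.049
 q [-0.12  0.35  0.82  1.72 -0.27  1.19 -0.08]
0.1 0.1 41.4 0.0028 0.0036 0.0522
```

Request:
{"name": "carry_out", "arguments": {"increments": "0 0 10 0.001 0.001 0.01 0.05; 0 0 20 0.002 0.002 0.03 0.05; 0 0 30 0.003 0.004 0.05 0.05; 0 0 40 0.003 0.004 0.06 0.05; 0 0 41.4 0.003 0.0035 0.06 0.05"}}

```text
time: 6.65
ee_pos: [0.4678, -0.3394, 0.0914]
eef_rot: [0.707, -0.707, -0.002, 0.001]
ft_force: [-0.1, 0.6, 0.3]
width: 0.0503
```

```bash
python3 - <<'E'
from h import *
plan([((.468,-.34,.004),-90)])
p,d=r.camera("scene");cv2.imwrite("pics/s3.png",cv2.resize(p[150:300,200:350],None,fx=4,fy=4,interpolation=cv2.INTER_CUBIC)[:600])
E
```

```text
t 6.65 p [ 0.4678 -0.3394  0.0914] box [-0.3914  0.1807  0.0914] head -89.96 tilt [-0.0041  0.0015 -1.    ] F [-0.1   0.59  0.33] Fbox [ 0.6  -0.01] w 0.0503
 q [-0.18  0.48  0.92  1.78 -0.42  1.1  -0.69]
0.2 0.1 0.0 0.0008 -0.0005 0.0874
```

View pics/s3.png

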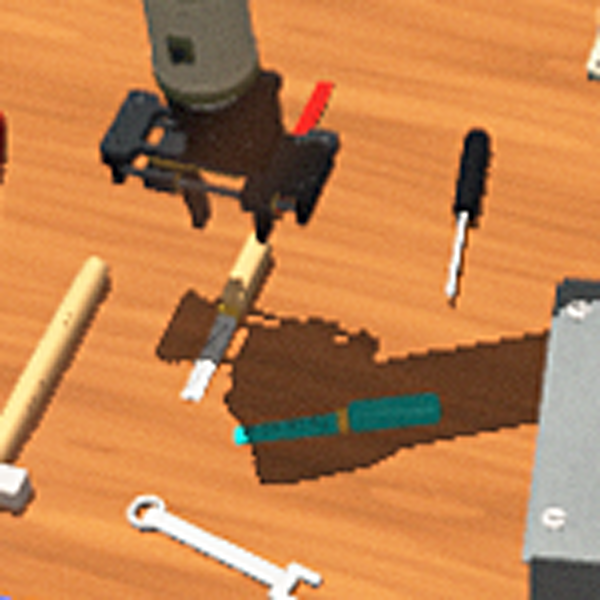

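Request:
{"name": "carry_out", "arguments": {"increments": "0.2 0.1 0 0.001 0 0.03 0.05; 0.2 0.1 0 0.001 0 0.06 0.05; 0.2 0.1 0 0.001 0 0.08 0.05; 0.2 0.1 0 0.001 0 0.087 0.05; 0.2 0.1 0 0.001 0 0.087 0.05"}}

```text
time: 7.32
ee_pos: [0.4682, -0.3407, 0.0054]
eef_rot: [0.708, -0.706, 0.001, 0.0]
ft_force: [-0.1, -0.9, 0.4]
width: 0.05
```

```bash
python3 - <<'E'
from h import *
plan([((.468,-.34,.004),-90)])
E
```

```text
t 7.325 p [ 0.4682 -0.3407  0.0054] box [-0.3928  0.1806  0.0054] head -89.86 tilt [ 6.e-04 -8.e-04 -1.e+00] F [-0.06 -0.89  0.42] Fbox [-0.87  0.22] w 0.05
 q [-0.1   0.59  0.83  1.83 -0.53  0.95 -0.61]
-0.0 -0.0 0.1 -0.0007 0.0002 0.0014
```

Request:
{"name": "carry_out", "arguments": {"increments": "0 0 0 -0.0005 0 0.001 0.03; 0 0 0 -0.0005 0 0.001 0.015; 0 0 0 -0.0005 0 0.001 0.01; 0 0 0 -0.0005 0 0.001 0.01; 0 0 0 -0.0005 0 0.001 0.01", "squeeze": 40}}

```text
time: 7.95
ee_pos: [0.4683, -0.3403, 0.0047]
eef_rot: [0.708, -0.706, 0.001, -0.0]
ft_force: [0.1, 0.1, 3.5]
width: 0.0212
```

Request:
{"name": "carry_out", "arguments": {"increments": "0 0 0 0 0 0 0.01; 0 0 0 0 0 0 0.01; 0 0 0 0 0 -0.01 0.01; 0 0 0 0 0 -0.03 0.01; 0 0 0 0 0 -0.06 0.01"}}

```text
time: 8.57
ee_pos: [0.4679, -0.3402, 0.066]
eef_rot: [0.708, -0.706, 0.0, 0.0]
ft_force: [0.1, -0.2, -1.1]
width: 0.0218
```

```bash
python3 - <<'E'
from h import *
print(w2b(b2w(-.24,0,.15)))
# tcp target so that tip is at box x=-.115 : grip at -.24
plan([(b2w(-.25,0,.14),10.5)])
p,d=r.camera("scene");cv2.imwrite("pics/s4.png",cv2.resize(p[150:300,200:350],None,fx=4,fy=4,interpolation=cv2.INTER_CUBIC)[:600])
E
```

```text
[-2.40000000e-01 -7.63648435e-18  1.50000000e-01]
t 8.575 p [ 0.4679 -0.3402  0.066 ] box [-0.3923  0.1808  0.066 ] head -89.87 tilt [ 3.e-04 -8.e-04 -1.e+00] F [ 0.14 -0.2  -1.08] Fbox [-0.23 -0.1 ] w 0.0218
 q [-0.16  0.51  0.9   1.8  -0.45  1.06 -0.66]
0.0 -0.0 -100.4 -0.1724 -0.1522 -0.0741
```

View pics/s4.png

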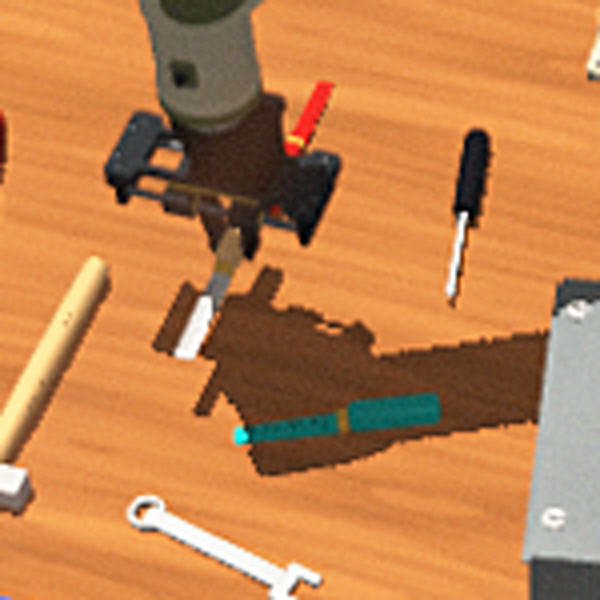

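Request:
{"name": "carry_out", "arguments": {"increments": "0 0 -10 -0.017 -0.015 -0.03 0.01; 0 0 -20 -0.035 -0.03 -0.05 0.01; 0 0 -30 -0.052 -0.045 -0.07 0.01; 0 0 -40 -0.07 -0.06 -0.074 0.01; 0 0 -50 -0.086 -0.076 -0.074 0.01"}}

```text
time: 9.25
ee_pos: [0.5458, -0.2553, 0.1462]
eef_rot: [0.941, -0.339, 0.004, 0.001]
ft_force: [-1.0, 0.2, -1.1]
width: 0.0217
```

```bash
python3 - <<'E'
from h import *
plan([(b2w(-.25,0,.14),10.5)])
E
```

```text
t 9.25 p [ 0.5458 -0.2553  0.1462] box [-0.323   0.0887  0.1462] head -39.59 tilt [ 0.0072 -0.0037 -1.    ] F [-1.    0.23 -1.08] Fbox [0.4  0.94] w 0.0217
 q [-0.22  0.4   0.74  1.66 -0.28  1.19 -0.11]
0.1 -0.5 -50.1 0.0009 -0.1148 0.0064
```

Request:
{"name": "carry_out", "arguments": {"increments": "0 0 -10 0 -0.025 0 0.01; 0 0 -20 0 -0.05 0 0.01; 0 -0.3 -30 0 -0.075 0 0.01; 0 -0.4 -40 0.001 -0.1 0.003 0.01; 0.1 -0.5 -50 0.001 -0.115 0.006 0.01"}}

```text
time: 9.88
ee_pos: [0.6208, -0.1664, 0.1415]
eef_rot: [0.996, 0.094, 0.0, 0.0]
ft_force: [0.0, -0.9, -1.4]
width: 0.0217
```

```bash
python3 - <<'E'
from h import *
plan([(b2w(-.235,0,.1085),10.5)])
p,d=r.camera("scene");cv2.imwrite("pics/s5.png",cv2.resize(p[200:320,280:420],None,fx=5,fy=5,interpolation=cv2.INTER_CUBIC)[:600])
p,d=r.camera("top");cv2.imwrite("pics/t5.png",cv2.resize(p[170:300,240:400],None,fx=4.5,fy=4.5,interpolation=cv2.INTER_CUBIC)[:600])
E
```

```text
t 9.875 p [ 0.6208 -0.1664  0.1415] box [-0.2492 -0.0013  0.1415] head 10.78 tilt [ 5.e-04 -4.e-04 -1.e+00] F [ 0.04 -0.9  -1.45] Fbox [-0.89  0.12] w 0.0217
 q [-0.2   0.46  0.52  1.54 -0.24  1.21  0.55]
0.0 -0.0 0.3 -0.0012 -0.0142 0.0330
```

View pics/s5.png

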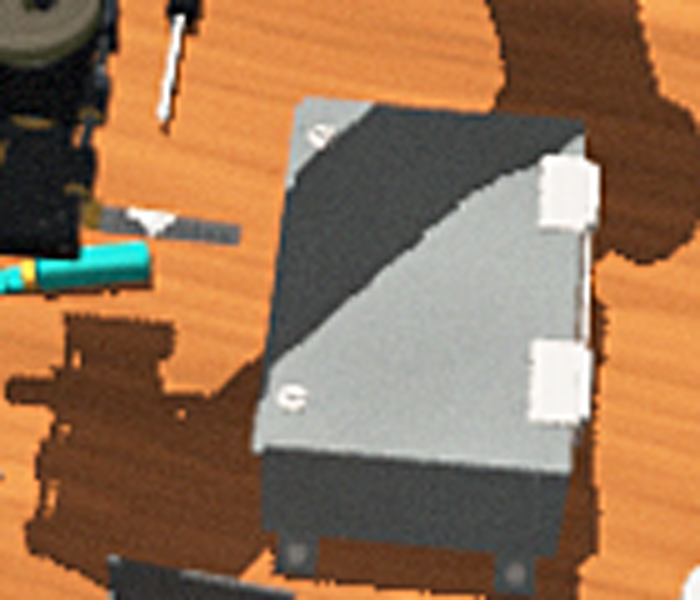

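View pics/t5.png

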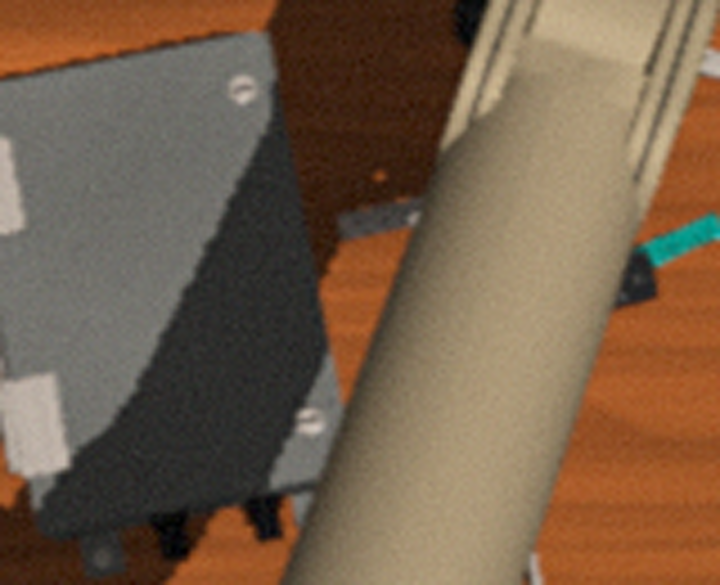

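```bash
python3 - <<'E'
from h import *
a=px2z("scene",280+240/5-.4,200+234/5-.4,.139);b=px2z("scene",280+101/5-.4,200+217/5-.4,.144);print(w2b(a),w2b(b))
a=px2z("top",240+341/4.5-.4,170+227/4.5-.4,.139);b=px2z("top",240+418/4.5-.4,170+214/4.5-.4,.143);print(w2b(a),w2b(b))
E
```

```text
[-0.1238054  -0.00420691  0.139     ] [-0.21328022 -0.00366379  0.144     ]
[-0.12306264 -0.00378363  0.139     ] [-0.16980649 -0.00161317  0.143     ]
```

Request:
{"name": "carry_out", "arguments": {"increments": "0 0 0.3 -0.001 0 0.012 0.01; 0 0 0.3 -0.001 0 0.024 0.01; 0 0 0.3 -0.001 0 0.032 0.01; 0 0 0.3 -0.001 0 0.035 0.01; 0 0 0.3 -0.001 0 0.035 0.01"}}

```text
time: 10.6
ee_pos: [0.6197, -0.1661, 0.1059]
eef_rot: [0.996, 0.09, -0.0, -0.0]
ft_force: [0.2, 0.2, -1.0]
width: 0.0218
```

```bash
python3 - <<'E'
from h import *
plan([(b2w(-.235,0,.1062),10.5)])
p,d=r.camera("scene");cv2.imwrite("pics/s6.png",cv2.resize(p[220:280,280:360],None,fx=8,fy=8,interpolation=cv2.INTER_CUBIC)[:600])
E
```

```text
t 10.6 p [ 0.6197 -0.1661  0.1059] box [-2.487e-01 -2.000e-04  1.059e-01] head 10.33 tilt [-2.e-04  2.e-04 -1.e+00] F [ 0.15  0.19 -0.97] Fbox [ 0.16 -0.18] w 0.0218
 q [-0.19  0.49  0.51  1.58 -0.25  1.15  0.55]
-0.0 0.0 -0.2 -0.0003 -0.0137 -0.0003
```

View pics/s6.png

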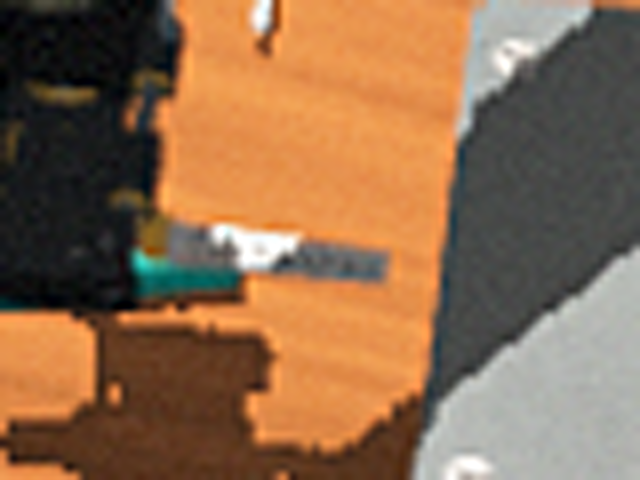

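Request:
{"name": "carry_out", "arguments": {"increments": "0 0 0 0 -0.006 0 0.01; 0 0 0 0 -0.012 0 0.01; 0 0 0 0 -0.018 0 0.01; 0 0 0 0 -0.022 0 0.01; 0 0 0 0 -0.026 0 0.01"}}

```text
time: 11.28
ee_pos: [0.6152, -0.1403, 0.1063]
eef_rot: [0.996, 0.09, 0.0, -0.0]
ft_force: [-0.4, -0.9, -0.8]
width: 0.0216
```

```bash
python3 - <<'E'
from h import *
st()
E
```

```text
t 11.275 p [ 0.6152 -0.1403  0.1063] box [-0.2225 -0.0005  0.1063] head 10.34 tilt [ 3.e-04  1.e-04 -1.e+00] F [-0.42 -0.88 -0.8 ] Fbox [-0.79  0.58] w 0.0216
 q [-0.24  0.46  0.51  1.61 -0.24  1.14  0.51]
```

Request:
{"name": "carry_out", "arguments": {"increments": "0 0 0 0 -0.003 0 0.01; 0 0 0 0 -0.006 0.0005 0.01; 0 0 0 0 -0.009 0.0005 0.01; 0 0 0 0 -0.012 0.0005 0.01; 0 0 0 0 -0.014 0.0005 0.01"}}

```text
time: 11.9
ee_pos: [0.6127, -0.1263, 0.1058]
eef_rot: [0.996, 0.09, 0.0, -0.0]
ft_force: [-0.6, 0.3, -1.5]
width: 0.0216
```

```bash
python3 - <<'E'
from h import *
st()
p,d=r.camera("scene");cv2.imwrite("pics/s7.png",cv2.resize(p[220:280,290:370],None,fx=8,fy=8,interpolation=cv2.INTER_CUBIC)[:600])
E
```

```text
t 11.9 p [ 0.6127 -0.1263  0.1058] box [-0.2083 -0.0005  0.1058] head 10.35 tilt [ 4.e-04  2.e-04 -1.e+00] F [-0.55  0.28 -1.47] Fbox [0.38 0.49] w 0.0216
 q [-0.26  0.45  0.51  1.62 -0.24  1.13  0.49]
```

View pics/s7.png

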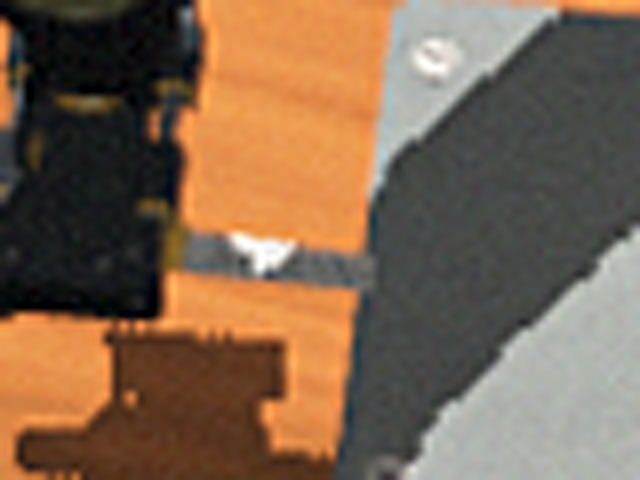

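Request:
{"name": "carry_out", "arguments": {"increments": "0 0 0 0 0 0.0003 0.01; 0 0 0 0 0 0.0005 0.01; 0 0 0 0 0 0.0007 0.01; 0 0 0 0 0 0.0009 0.01; 0 0 0 0 0 0.0009 0.01"}}

```text
time: 12.58
ee_pos: [0.6127, -0.1261, 0.1048]
eef_rot: [0.996, 0.09, 0.0, -0.0]
ft_force: [0.1, 0.2, -1.9]
width: 0.022
```

```bash
python3 - <<'E'
from h import *
st()
E
```

```text
t 12.575 p [ 0.6127 -0.1261  0.1048] box [-0.2081 -0.0006  0.1048] head 10.36 tilt [ 3.e-04  3.e-04 -1.e+00] F [ 0.11  0.25 -1.89] Fbox [ 0.22 -0.15] w 0.022
 q [-0.26  0.45  0.51  1.62 -0.24  1.13  0.49]
```

Request:
{"name": "carry_out", "arguments": {"increments": "0 0 0 0 0 0.0002 0.01; 0 0 0 0 0 0.0004 0.01; 0 0 0 0 0 0.0006 0.01; 0 0 0 0 0 0.0006 0.01; 0 0 0 0 0 0.0006 0.01"}}

```text
time: 13.2
ee_pos: [0.6127, -0.1261, 0.1044]
eef_rot: [0.996, 0.09, 0.0, -0.0]
ft_force: [-0.8, -0.7, 0.8]
width: 0.0217
```

```bash
python3 - <<'E'
from h import *
st()
E
```

```text
t 13.2 p [ 0.6127 -0.1261  0.1044] box [-0.2081 -0.0006  0.1044] head 10.36 tilt [ 5.e-04  2.e-04 -1.e+00] F [-0.76 -0.68  0.78] Fbox [-0.53  0.87] w 0.0217
 q [-0.26  0.45  0.51  1.62 -0.24  1.13  0.49]
```

Request:
{"name": "carry_out", "arguments": {"increments": "0 0 0 0 -0.002 0 0.01; 0 0 0 0 -0.004 0 0.01; 0 0 0 0 -0.006 0 0.01; 0 0 0 0 -0.008 0 0.01; 0 0 0 0 -0.010 0 0.01"}}

```text
time: 13.82
ee_pos: [0.6109, -0.1161, 0.1044]
eef_rot: [0.996, 0.09, 0.0, -0.0]
ft_force: [0.0, -1.6, 1.0]
width: 0.0219
```

```bash
python3 - <<'E'
from h import *
st()
E
```

```text
t 13.825 p [ 0.6109 -0.1161  0.1044] box [-0.198  -0.0007  0.1044] head 10.36 tilt [ 6.e-04  2.e-04 -1.e+00] F [ 0.03 -1.6   0.98] Fbox [-1.58  0.26] w 0.0219
 q [-0.28  0.44  0.5   1.63 -0.23  1.12  0.47]
```

Request:
{"name": "carry_out", "arguments": {"increments": "0 0 0 0 -0.0015 0 0.01; 0 0 0 0 -0.003 0 0.01; 0 0 0 0 -0.0045 0 0.01; 0 0 0 0 -0.006 0 0.01; 0 0 0 0 -0.007 0 0.01"}}

```text
time: 14.45
ee_pos: [0.6097, -0.1092, 0.1044]
eef_rot: [0.996, 0.09, 0.0, -0.0]
ft_force: [0.2, -2.3, 1.1]
width: 0.0219
```

```bash
python3 - <<'E'
from h import *
st()
E
```

```text
t 14.45 p [ 0.6097 -0.1092  0.1044] box [-0.1909 -0.0007  0.1044] head 10.36 tilt [ 6.e-04  2.e-04 -1.e+00] F [ 0.22 -2.28  1.14] Fbox [-2.28  0.2 ] w 0.0219
 q [-0.29  0.44  0.5   1.64 -0.23  1.12  0.45]
```

Request:
{"name": "carry_out", "arguments": {"increments": "0 0 0 0 -0.001 0 0.01; 0 0 0 0 -0.002 0 0.01; 0 0 0 0 -0.003 0 0.01; 0 0 0 0 -0.004 0 0.01; 0 0 0 0 -0.005 0 0.01"}}

```text
time: 15.08
ee_pos: [0.6088, -0.1042, 0.1044]
eef_rot: [0.996, 0.09, 0.0, -0.0]
ft_force: [0.3, -1.1, 1.7]
width: 0.0216
```

```bash
python3 - <<'E'
from h import *
st()
E
```

```text
t 15.075 p [ 0.6088 -0.1042  0.1044] box [-0.1859 -0.0007  0.1044] head 10.36 tilt [ 6.e-04  2.e-04 -1.e+00] F [ 0.28 -1.07  1.75] Fbox [-1.1  -0.08] w 0.0216
 q [-0.3   0.43  0.5   1.65 -0.23  1.12  0.45]
```

Depth ≈34 mm, drag only from the flange so far.

Request:
{"name": "carry_out", "arguments": {"increments": "0 0 0 0 -0.001 0 0.01; 0 0 0 0 -0.002 0 0.01; 0 0 0 0 -0.003 0 0.01; 0 0 0 0 -0.004 0 0.01; 0 0 0 0 -0.004 0 0.01"}}

```text
time: 15.7
ee_pos: [0.608, -0.1001, 0.1044]
eef_rot: [0.996, 0.09, 0.0, -0.0]
ft_force: [-0.1, -0.5, 1.6]
width: 0.0217
```

```bash
python3 - <<'E'
from h import *
st()
E
```

```text
t 15.7 p [ 0.608  -0.1001  0.1044] box [-0.1816 -0.0008  0.1044] head 10.37 tilt [ 5.e-04  4.e-04 -1.e+00] F [-0.13 -0.51  1.63] Fbox [-0.47  0.22] w 0.0217
 q [-0.3   0.43  0.5   1.65 -0.23  1.12  0.44]
```

Request:
{"name": "carry_out", "arguments": {"increments": "0 0 0 0 -0.0007 0 0.01; 0 0 0 0 -0.0014 0 0.01; 0 0 0 0 -0.002 0 0.01; 0 0 0 0 -0.0027 0 0.01; 0 0 0 0 -0.0034 0 0.01"}}

```text
time: 16.32
ee_pos: [0.6075, -0.0975, 0.1046]
eef_rot: [0.996, 0.09, 0.0, 0.0]
ft_force: [0.5, -5.4, 1.8]
width: 0.0218
```

```bash
python3 - <<'E'
from h import *
st()
E
```

```text
t 16.325 p [ 0.6075 -0.0975  0.1046] box [-0.179  -0.0007  0.1046] head 10.33 tilt [ 1.e-03 -5.e-04 -1.e+00] F [ 0.47 -5.38  1.79] Fbox [-5.38  0.52] w 0.0218
 q [-0.31  0.43  0.5   1.65 -0.22  1.12  0.43]
```

```bash
python3 - <<'E'
from h import *
for i in range(5):
    r.camera("top");st()
E
```

```text
t 16.375 p [ 0.6075 -0.0974  0.1046] box [-0.179  -0.0007  0.1046] head 10.34 tilt [ 1.e-03 -5.e-04 -1.e+00] F [-0.12 -4.82  1.77] Fbox [-4.72  1.  ] w 0.022
 q [-0.31  0.43  0.5   1.65 -0.22  1.12  0.43]
t 16.425 p [ 0.6075 -0.0974  0.1045] box [-0.1789 -0.0007  0.1045] head 10.33 tilt [ 9.e-04 -4.e-04 -1.e+00] F [ 1.77 -5.43  1.68] Fbox [-5.66 -0.75] w 0.0221
 q [-0.31  0.43  0.5   1.65 -0.22  1.12  0.43]
t 16.475 p [ 0.6075 -0.0974  0.1045] box [-0.1789 -0.0007  0.1045] head 10.34 tilt [ 1.e-03 -4.e-04 -1.e+00] F [ 1.18 -5.32  1.99] Fbox [-5.45 -0.19] w 0.0216
 q [-0.31  0.43  0.5   1.65 -0.22  1.12  0.43]
t 16.525 p [ 0.6075 -0.0974  0.1045] box [-0.1789 -0.0007  0.1045] head 10.34 tilt [ 1.e-03 -4.e-04 -1.e+00] F [ 1.07 -4.81  1.95] Fbox [-4.92 -0.18] w 0.0218
 q [-0.31  0.43  0.5   1.65 -0.22  1.12  0.43]
t 16.575 p [ 0.6075 -0.0974  0.1045] box [-0.1789 -0.0007  0.1045] head 10.34 tilt [ 9.e-04 -4.e-04 -1.e+00] F [ 0.63 -5.12  1.74] Fbox [-5.14  0.31] w 0.0217
 q [-0.31  0.43  0.5   1.65 -0.22  1.12  0.43]
```

Request:
{"name": "carry_out", "arguments": {"increments": "0 0 0 0 -0.0008 0 0.01; 0 0 0 0 -0.001 0 0.01; 0 0 0 0 -0.0012 0 0.01; 0 0 0 0 -0.0012 0 0.01; 0 0 0 0 -0.0012 0 0.01"}}

```text
time: 17.2
ee_pos: [0.6073, -0.0973, 0.1047]
eef_rot: [0.996, 0.09, 0.001, 0.001]
ft_force: [0.9, -4.8, 2.2]
width: 0.0218
```

```bash
python3 - <<'E'
from h import *
st()
p,d=r.camera("scene");cv2.imwrite("pics/s8.png",cv2.resize(p[210:300,280:400],None,fx=6,fy=6,interpolation=cv2.INTER_CUBIC)[:600])
W=cloud("scene",d)
q=W[215:300,345:405].reshape(-1,3);dd=(q-O);x=dd@bx;y=dd@by
for lo,hi in((-.09,-.06),(-.03,.03),(.06,.09)):
    m=(x>lo)&(x<hi)&(abs(y)<.12)&(q[:,2]<.14)&(q[:,2]>.09);print(lo,m.sum(),np.median(q[m,2]))
for i in range(4): r.camera("top");st()
E
```

```text
t 17.2 p [ 0.6073 -0.0973  0.1047] box [-0.1788 -0.0006  0.1047] head 10.29 tilt [ 0.0014 -0.0015 -1.    ] F [ 0.93 -4.84  2.18] Fbox [-4.93 -0.03] w 0.0218
 q [-0.31  0.43  0.5   1.65 -0.22  1.12  0.43]
-0.09 165 0.10760682209634909
-0.03 1128 0.10759110820311435
0.06 575 0.10814356746775156
t 17.3 p [ 0.6074 -0.0972  0.1046] box [-0.1787 -0.0006  0.1046] head 10.29 tilt [ 0.0014 -0.0015 -1.    ] F [ 1.18 -5.59  1.12] Fbox [-5.72 -0.14] w 0.0217
 q [-0.31  0.43  0.5   1.65 -0.22  1.12  0.43]
t 17.35 p [ 0.6074 -0.0973  0.1047] box [-0.1788 -0.0006  0.1047] head 10.29 tilt [ 0.0014 -0.0015 -1.    ] F [ 1.33 -6.67  1.59] Fbox [-6.8  -0.09] w 0.022
 q [-0.31  0.43  0.5   1.65 -0.22  1.12  0.43]
t 17.4 p [ 0.6074 -0.0972  0.1046] box [-0.1787 -0.0006  0.1046] head 10.29 tilt [ 0.0014 -0.0015 -1.    ] F [ 0.4  -6.05  0.19] Fbox [-6.02  0.71] w 0.0216
 q [-0.31  0.43  0.5   1.65 -0.22  1.12  0.43]
t 17.45 p [ 0.6073 -0.0973  0.1046] box [-0.1788 -0.0006  0.1046] head 10.28 tilt [ 0.0013 -0.0015 -1.    ] F [ 0.97 -4.62  0.9 ] Fbox [-4.72 -0.11] w 0.022
 q [-0.31  0.43  0.5   1.65 -0.22  1.12  0.43]
```

View pics/s8.png

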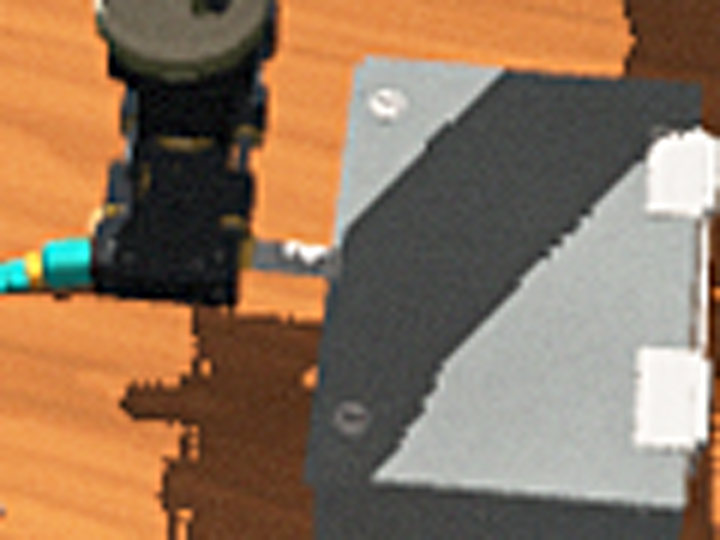

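Request:
{"name": "carry_out", "arguments": {"increments": "0 0 0 0 -0.0014 0 0.01; 0 0 0 0 -0.0016 0 0.01; 0 0 0 0 -0.0018 0 0.01; 0 0 0 0 -0.002 0 0.01; 0 0 0 0 -0.002 0 0.01"}}

```text
time: 18.08
ee_pos: [0.6071, -0.097, 0.1048]
eef_rot: [0.996, 0.089, 0.001, 0.002]
ft_force: [1.0, -8.2, 1.2]
width: 0.022
```

```bash
python3 - <<'E'
from h import *
for i in range(5): st();r.camera("top")
E
```

```text
t 18.075 p [ 0.6071 -0.097   0.1048] box [-0.1785 -0.0004  0.1048] head 10.2 tilt [ 0.0021 -0.0034 -1.    ] F [ 1.02 -8.19  1.19] Fbox [-8.24  0.49] w 0.022
 q [-0.31  0.43  0.5   1.66 -0.22  1.11  0.43]
t 18.125 p [ 0.6071 -0.097   0.1048] box [-0.1785 -0.0004  0.1048] head 10.21 tilt [ 0.0022 -0.0034 -1.    ] F [ 2.45 -8.56  0.59] Fbox [-8.86 -0.84] w 0.0217
 q [-0.31  0.43  0.5   1.66 -0.22  1.11  0.43]
t 18.175 p [ 0.6071 -0.097   0.1048] box [-0.1785 -0.0004  0.1048] head 10.21 tilt [ 0.0022 -0.0034 -1.    ] F [ 2.42 -8.19  1.57] Fbox [-8.49 -0.88] w 0.0214
 q [-0.31  0.43  0.5   1.66 -0.22  1.11  0.43]
t 18.225 p [ 0.6071 -0.097   0.1048] box [-0.1785 -0.0004  0.1048] head 10.21 tilt [ 0.0021 -0.0034 -1.    ] F [ 2.   -7.99  0.02] Fbox [-8.22 -0.51] w 0.0218
 q [-0.31  0.43  0.5   1.66 -0.22  1.11  0.43]
t 18.275 p [ 0.6071 -0.097   0.1048] box [-0.1785 -0.0004  0.1048] head 10.2 tilt [ 0.0021 -0.0034 -1.    ] F [ 2.63 -7.02  0.51] Fbox [-7.38 -1.31] w 0.0218
 q [-0.31  0.43  0.5   1.66 -0.22  1.11  0.43]
```

```bash
python3 - <<'E'
from h import *
p,d=r.camera("scene");cv2.imwrite("pics/s9.png",p);st()
print(r.close_job())
E
```

```text
t 18.375 p [ 0.6072 -0.097   0.1048] box [-0.1785 -0.0004  0.1048] head 10.21 tilt [ 0.0022 -0.0034 -1.    ] F [ 2.45 -8.59  0.37] Fbox [-8.89 -0.84] w 0.0219
 q [-0.31  0.43  0.5   1.66 -0.22  1.11  0.43]
the job is handed in; nothing more can be done
None
```

View pics/s9.png

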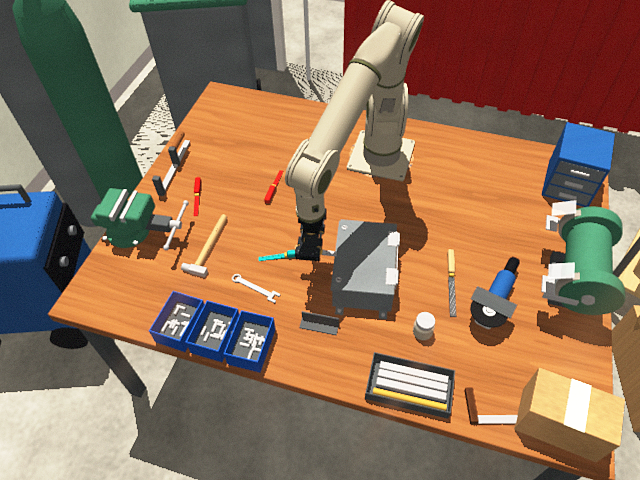

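The lid is closed and the job is handed in, with the gripper holding the taper gauge in the gap at the middle of the front. The handover reported no verdict. It took about 18 s of the 67 s.

- **Lid:** I lowered it slowly with closed fingers onto its stop, and the fingers read 34 N against the stop. The depth image showed the lid level, both after closing and partway through the final wedging.
- **Gauge:** I took the wood-handled tool with the short bright blade by its handle. I left the file (dark, longer blade) and the red and turquoise look-alikes alone. I lowered it until it touched the flange, then slid it in square to within about 2°.
- **Last readings:** The tip was about 42 mm past the lid's edge, which makes the gap about 5.3 mm. The gauge was still, with about 8 N of drag, and the fingers were well clear of the lid.
- **Doubts:** The force on the lid is not measured directly. I estimated it from the drag at roughly 5 N, and about 8 N lifts the lid. In the last push the drag rose faster per mm than you described (about 5 to 8 N over 0.3 mm), probably from static friction. I did not measure the lid again after that push.
- **Other tools:** The last picture shows the other tools and parts where they were, apart from the screwdriver, which the arm hides in that view. It lay in place in the pictures taken while the gauge went in.

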